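# Post the glue stick and lock the return box from underneath

### The job

Put the glue stick that stands near the blue return box (not the one at the far end of the table) back in that box by pushing it down through the sprung flap in the box's top, so that it is completely inside and the flap springs shut. Then lock the box: turn the orange-winged knob under its front lip fully from the green dot's side to its stop on the red dot's side. Leave the two ink jars and the nearby red pin tin where they stand.

Things in the scene. Friction and masses are not known exactly. Their poses are not given: they have to be found in the camera images.
- glue_center (a point): centre (half-way up) of the glue stick: an upright cylinder, 26 mm diameter, 87 mm tall, about 45 g, white cap above, blue and yellow below, standing on its base on the table, in front of and to the left of the box as the robot sees it (another such stick far away, over 0.9 m, is only scenery). Gripped in its upper third (some 15 to 30 mm above this point) it leaves most of its length free to be pushed through the flap.
- return_box: blue sheet-metal box with a pale grey translucent front pane, screwed to the table (fixed). Origin: centre of its underside on the table. Own axes: x to the back, y to its left, z up; its lip and front pane face -x. Body 100 (x) by 130 (y) mm, walls 4 mm, top face at 155 mm, floor 5 mm thick. The 8 mm thick top plate juts forward as a lip, its front edge at x = -90 mm of this frame (40 mm in front of the pane); the lip spans y = -68 to +68 mm.
- box_opening (a point): centre of the opening in the box's top, at the top face (155 mm above the table). The opening is 52 mm (box x) by 56 mm (box y) and is closed by the flap; a thing let go when it is part-way through slides down into the box.
- flap (a joint): metal flap closing the opening, hinged along the opening's back edge, swings down into the box. 0 = shut, 1.45 rad = open; a weak spring (0.003 Nm shut to 0.007 Nm open) shuts it by itself once nothing holds it open.
- knob_axis (a point): point on the vertical turning axis of the lock knob, at mid-height of its wing (128 mm above the table). The knob's black 32 mm hub hangs under the lip, its axis 14 mm behind the lip's front edge (x = -76 mm, y = 0 in the box frame).
- knob_wing (a point): point on the knob's orange wing, at mid-height of it, 64 mm from the axis and in front of the lip's edge; it moves with the knob. The wing is an upright blade 10 mm thick and 24 mm high, reaching from the hub to 83 mm from the axis, its top 7 mm below the lip's underside; its free end always stands out in front of the lip and can be pinched or pushed sideways from above (the lip's top is 27 mm above this point).
- lock_knob (a joint): turn of the knob about the vertical axis, counter-clockwise seen from above positive. Stop at 0: wing points forward (-x of the box) swung 0.6 rad to the box's left (+y, green dot on the lip), unlocked. 1.2 rad: stop, wing swung 0.6 rad to the right (-y, red dot), locked. It stays where it is left; it takes about 0.08 Nm to turn.
- moss_jar: ink jar with green lid, 48 mm diameter, 50 mm tall, loose bystander; origin at the centre of its underside
- ochre_jar: ink jar with ochre lid, 48 mm diameter, 50 mm tall, loose bystander; origin at the centre of its underside
- tin: round red tin of pins, 64 mm diameter, 27 mm tall, loose bystander (another far away is only scenery); origin at the centre of its underside

How it is judged:
On the way, in this order (a step that is already met when the one before it is completed fails the run):
1. the glue stick is completely inside the box and the flap has shut over it (x of glue_center in the frame of return_box between -0.046 and 0.046 m and y of glue_center in the frame of return_box between -0.061 and 0.061 m and z of glue_center in the frame of return_box below 0.08 m and value of joint flap below 0.15 rad), for 0.2 s.
2. the knob is turned to its locked stop (value of joint lock_knob above 1.08 rad), for 0.2 s.
At the end, for the whole second after the job is handed in: The glue stick lies or stands inside the box (its centre within the walls and less than 80 mm above the table), the flap is shut (below 0.15 rad), the knob is at its locked stop (above 1.08 of 1.2 rad), and the two jars and the tin are within 30 mm of where they stood (all of step 1 and value of joint lock_knob above 1.08 rad and distance of each of moss_jar, ochre_jar, tin from where it was at the start of the episode below 0.03 m); the robot touches nothing.
It fails at once if an ink jar or the pin tin is moved by more than 30 mm (distance of any of moss_jar, ochre_jar, tin from where it was at the start of the episode above 0.03 m).
It also fails if it takes over 43 s, if anything falls off the work surface, if the arm or the gripper's body presses on something with over 40 N, if the wrist force passes 120 N, or if a joint passes its speed limit or range.

### The arm

A 7-joint arm with a two-finger parallel gripper is mounted at the origin on the work surface; the furniture and walls round the work are solid. World frame = base frame: x ahead of the robot, y to its left, z up, the work surface at z = 0. Lengths are in m, angles in rad, forces in N, time in s.
With the tool pointing down it reaches from about 0.4 to 0.875 m from the base axis. Payload 19.3 kg.
Tool frame: the origin (TCP) lies at the very end of the fingers, on their centre line; the grasp point (between the pads) lies 19 mm behind it; z points along the fingers, y is the line along which they close (so a half turn about z gives the same grasp; the last joint's range is limited). The gripper opens to 85 mm and grips with 20 to 120 N. Pads are 22 mm wide; open, the fingers measure 114 mm over their backs; the gripper's body (76 mm by 85 mm) begins 54 mm behind the grasp point. The pads swing forward as they close: fully open they stand 13 mm farther back than shut.
Start: joints at [-1.381, 0.521, -0.036, 1.599, 0.021, 1.021, -0.113], TCP at [0.161, 0.604, 0.231] pointing down, gripper open.
Joint ranges: [-2.91, 2.91], [-0.3, 2.13], [-1.5, 1.42], [0.17, 2.43], [-1.26, 4.41], [0.16, 1.93], [-2.52, 2.52]. Speed limits (rad/s): [1.89, 1.89, 2.39, 2.39, 3.01, 3.01, 3.01].

### API

Orientations are given as [roll, pitch, yaw] about the fixed x, y, z axes, in that order (R = Rz(yaw) Ry(pitch) Rx(roll)).
In Python, from workcell import bot gives the robot as it stands. The module is installed in compiled form; this text tells all that it offers.
- The arm moves only by the tool apply_moves, never from a script. Its arguments are lists of equal length, an entry for each row: "claw": the finger opening in m, from 0 to 0.0854; "xyz": the shift along the tool's x, y, z in m, a list of three; "twist": the turn, a rotation vector about the tool's x, y, z in rad, a list of three. A call has 1 to 20 rows; each row shifts and turns the commanded pose from where the row before left it, along the tool's axes as they then stand; what a row does not reach is not made up. A row lasts 1/10 s, in which the tool goes at most 50 mm and 8.59 degrees, less where a joint would pass 70% of its speed; a pose out of reach is approached as far as the arm can. A call with a gripper value outside its range is refused whole. The fingers move at their own pace and stop on an object; "force" is the grip in N (left out, the last holds). Time passes only in rows, so rows that do not move let the fingers close. It gives the time, the measured TCP pose, the force, the opening and the grip force at its end, in the units of the state.
- bot.observe(): the state, without advancing time (a new reading comes with each control period).
- bot.grab_frame(name): name is "side" or "top"; returns a dict with "img" (480x640x3 uint8, red, green, blue), "vfov" (degrees; the focal length in pixels is half the picture's height over the tangent of half this angle, whatever the lens; pixels are square), "cx", "cy" (the principal point, pixels), "view" (4x4, takes a point from world to camera coordinates). Camera axes: x right, y up, looking along -z (the intrinsics and any distortion apply to the point x, -y, -z); pixel columns grow to the right and rows downward; lengths in m; the calibration is good to about 2 mm. A picture is of the moment at which its call begins. There is no depth.
- bot.job_done(): hands the job in; it is judged then, once.
Trained networks look in the newest picture that a camera, given by its name, has taken for a name from the list of things; names that differ only in an ending like _2 or _b are one class to them, and where a whole thing is asked for, a point or a joint stands for the part that bears it (a point fixed in the world has none). Each returns a list of dicts, best first, with "score" (0 to 1); they miss things now and then, are a little off and sometimes report something else, mostly with a low value. They report only what shows in the picture. A call takes as long as a camera call.
- bot.find_in(camera, query): "position" ([x, y, z] in m, in world coordinates, good to about 4 mm: the middle of the surface that is visible of it).
The state is a dict: "clock": time; "qpos": joint angles; "qd": joint speeds; "joint_efforts": joint torques, N m; "position": TCP position; "tool_rot": TCP orientation; "force": force on the tool from outside, world axes, zero at the start; "moment": the same for the moment, N m; "grip_width": finger opening in m; "finger_force": force on a finger pad.
Only numpy, scipy, OpenCV 4.12 (cv2) and the standard library are available. Lean on these libraries where they do the work, as an engineer would, in place of code of your own. Each camera call takes 0.05 s, during which the arm holds its last target. There are 200 camera calls.

## Working session

There is one attempt and no reset: what is moved stays moved. The work goes in short steps, Python scripts to look and compute and a tool call to move; the robot and the scene stay as the last step left them, time stands still between calls to the robot, and variables do not carry over. Pictures are saved under pics/ and viewed, at most 10 in all, crops included, and the job is handed in when it is done.

Besides the shell and the picture viewer there is one more tool, called after "Request:" in YAML: its name, and indented under it one key for each argument. apply_moves: Moves the arm, as the interface text tells. Its arguments: {"type":"object","properties":{"claw":{"type":"array"},"xyz":{"type":"array"},"twist":{"type":"array"},"force":{"type":"number"}},"required":["claw","xyz","twist"]}

```bash
mkdir -p pics
python3 - <<'E'
from workcell import bot
import cv2,numpy as np
s=bot.observe();print(s['clock'],s['position'],s['tool_rot'])
for c in ['side','top']:
    f=bot.grab_frame(c);cv2.imwrite(f'pics/{c}0.png',f['img'][:,:,::-1])
    print(c,f['vfov'],f['cx'],f['cy'],[k for k in f],np.round(f['view'],3).tolist())
    for q in ['glue_center','return_box','box_opening','flap','knob_axis','knob_wing','moss_jar','ochre_jar','tin']:
        try:print(q,[(np.round(d['position'],3).tolist(),round(d['score'],2)) for d in bot.find_in(c,q)][:3])
        except Exception as e:print(q,e)
E
```

```text
0.0 [0.16046051 0.6036956  0.23070141] [-3.14042493e+00  5.28296772e-05  2.88184859e+00]
side 50.06229124234597 316.06051785367816 238.38068381328515 ['img', 'vfov', 'cx', 'cy', 'view'] [[-0.984, -0.175, 0.021, 0.582], [0.119, -0.575, 0.809, -0.177], [-0.129, 0.799, 0.587, -1.208], [0.0, 0.0, 0.0, 1.0]]
glue_center [([0.506, 0.234, 0.057], 0.73)]
return_box [([0.623, -0.025, 0.139], 0.78)]
box_opening [([0.615, -0.025, 0.135], 0.6)]
flap [([0.639, -0.08, 0.148], 0.55)]
knob_axis [([0.515, -0.076, 0.132], 0.64)]
knob_wing [([0.517, -0.081, 0.133], 0.8)]
moss_jar [([0.508, 0.235, 0.057], 0.6)]
ochre_jar [([0.66, 0.31, 0.045], 0.71), ([0.5, -0.308, 0.029], 0.41)]
tin [([0.499, -0.305, 0.026], 0.77)]
top 49.202039036321096 314.89932215433123 240.1187425340487 ['img', 'vfov', 'cx', 'cy', 'view'] [[-0.01, -1.0, 0.002, -0.025], [0.995, -0.01, 0.094, -0.61], [-0.094, 0.003, 0.996, -1.261], [0.0, 0.0, 0.0, 1.0]]
glue_center [([0.62, -0.079, 0.161], 0.55), ([0.508, 0.222, 0.088], 0.49)]
return_box [([0.619, -0.077, 0.152], 0.92), ([0.509, 0.222, 0.087], 0.42)]
box_opening [([0.618, -0.08, 0.158], 0.69)]
flap [([0.635, -0.075, 0.155], 0.73)]
knob_axis []
knob_wing []
moss_jar [([0.628, -0.342, 0.049], 0.64)]
ochre_jar [([0.662, 0.29, 0.048], 0.67)]
tin [([0.504, -0.315, 0.024], 0.74)]
```

View pics/side0.png

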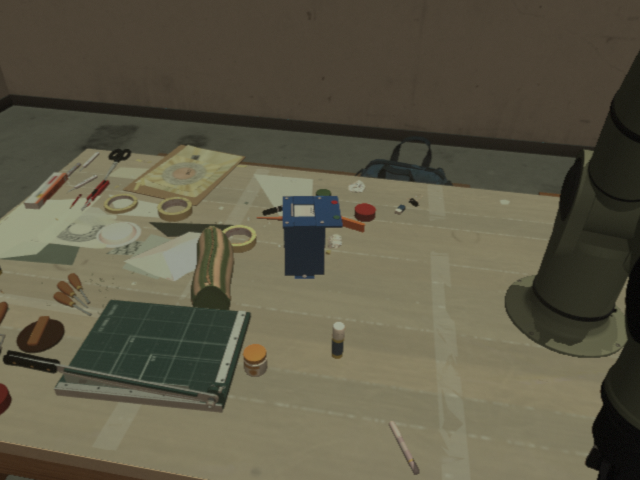

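View pics/top0.png

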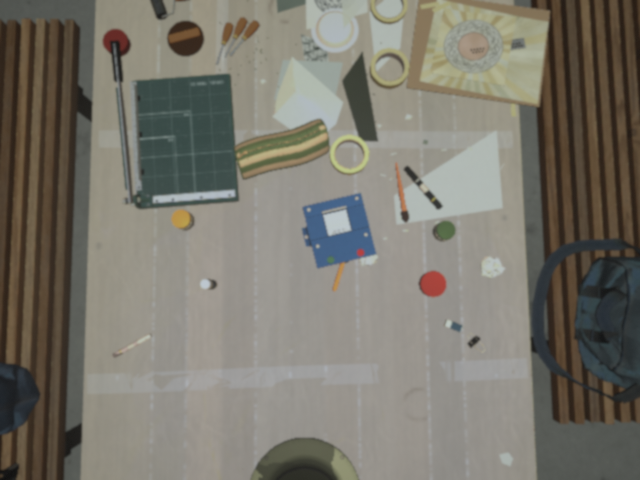

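The top view shows the box with corners at about (304,206), (360,194), (375,259) and (318,268). The wing runs from (344,263) to (335,290), the glue cap is at (207,284), the tin at (433,284), the moss jar at (444,230) and the ochre jar at (181,219). In the side view the glue stick spans (338,324) to (338,356). Next I'll compute positions from these.

```bash
cat > h.py <<'E'
import numpy as np,cv2
from workcell import bot
def ray(f,u,v):
    F=240/np.tan(np.radians(f['vfov']/2)); V=np.array(f['view']);R=V[:3,:3];c=-R.T@V[:3,3]
    return c,R.T@np.array([(u-f['cx'])/F,-(v-f['cy'])/F,-1])
def onz(f,u,v,z):
    c,d=ray(f,u,v);return c+d*(z-c[2])/d[2]
def proj(f,p):
    F=240/np.tan(np.radians(f['vfov']/2)); V=np.array(f['view']);q=V[:3,:3]@p+V[:3,3]
    return np.array([f['cx']+F*q[0]/-q[2],f['cy']-F*q[1]/-q[2]])
E
python3 - <<'E'
from h import *
f=bot.grab_frame('top');s=bot.grab_frame('side')
im=f['img'].astype(int)
m=((im[:,:,2]>im[:,:,0]+25)&(im[:,:,2]>im[:,:,1]+15)).astype(np.uint8);m[:180]=0;m[280:]=0;m[:,:290]=0;m[:,385:]=0
m=cv2.morphologyEx(m,cv2.MORPH_CLOSE,np.ones((9,9)));m=cv2.morphologyEx(m,cv2.MORPH_OPEN,np.ones((17,17)))
c=max(cv2.findContours(m,0,2)[0],key=cv2.contourArea).reshape(-1,2)
P=np.array([onz(f,u,v,.155)[:2] for u,v in c])
r=cv2.minAreaRect((P*1000).astype(np.float32));print(r)
for n,(u,v) in dict(tl=(304,206),tr=(360,194),br=(375,259),bl=(318,268)).items():print(n,onz(f,u,v,.155).round(4))
h=cv2.cvtColor(f['img'],cv2.COLOR_RGB2HSV)
o=((h[:,:,0]<18)&(h[:,:,0]>5)&(h[:,:,1]>130)).astype(np.uint8);o[:258]=0;o[300:]=0;o[:,:320]=0;o[:,365:]=0
q=np.argwhere(o)[:,::-1];print('orange',len(q),q.min(0),q.max(0));Q=np.array([onz(f,u,v,.14)[:2] for u,v in q])
print(cv2.minAreaRect((Q*1000).astype(np.float32)),Q[Q[:,0].argmin()])
# glue cap, bright blob top
g=f['img'][270:298,193:222].astype(int).min(2);w=(g>g.max()-40);yx=np.argwhere(w).mean(0);u,v=yx[1]+193,yx[0]+270
print('cap',u,v,onz(f,u,v,.087))
b=onz(f,u,v,.087)
for z in (0,.087):print('side proj',proj(s,np.array([b[0],b[1],z])))
big=cv2.resize(s['img'][305:370,300:380],None,fx=8,fy=8,interpolation=cv2.INTER_CUBIC)
bt=cv2.resize(f['img'][185:300,290:390],None,fx=5,fy=5,interpolation=cv2.INTER_CUBIC)
bt=cv2.resize(f['img'][190:300,195:385],None,fx=4,fy=4,interpolation=cv2.INTER_CUBIC)
cv2.imwrite('pics/t1.png',bt[:,:,::-1])
E
```

```text
((610.3170776367188, -83.8464584350586), (144.45521545410156, 127.32381439208984), 89.42923736572266)
tl [ 0.6747 -0.0078  0.155 ]
tr [ 0.7006 -0.1333  0.155 ]
br [ 0.5547 -0.1638  0.155 ]
bl [ 0.5361 -0.0375  0.155 ]
orange 41 [334 264] [342 289]
((517.3983764648438, -81.96257781982422), (4.787304878234863, 58.580562591552734), 71.7947769165039) [ 0.48957291 -0.07281577]
cap 204.04761904761904 283.5238095238095 [0.50545599 0.22777481 0.087     ]
side proj [337.06316072 355.25033962]
side proj [338.98883645 326.19896877]
```

View pics/t1.png

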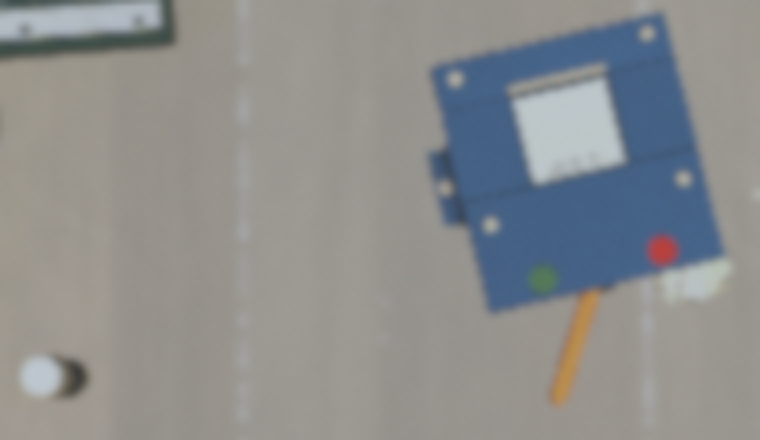

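The zoomed crop (4x, offset 195,190) gives plate corners at (431,68), (663,13), (722,256) and (490,311), and the cap at (42,376). The wing's free end is at (557,402). The next step is to fit the box pose.

Run:
```python
from h import *
f=bot.grab_frame('top')
L=lambda a,b,z:onz(f,a/4+195-.375,b/4+190-.375,z)
W=np.array([L(*p,.155)[:2] for p in [(431,68),(663,13),(722,256),(490,311)]])
M=np.array([[.05,.068],[.05,-.068],[-.09,-.068],[-.09,.068]])
a=M-M.mean(0);b=W-W.mean(0);H=a.T@b
yaw=np.arctan2(H[0,1]-H[1,0],H[0,0]+H[1,1]);R=np.array([[np.cos(yaw),-np.sin(yaw)],[np.sin(yaw),np.cos(yaw)]])
t=W.mean(0)-R@M.mean(0);print('yaw',yaw,'box',t,'res',(M@R.T+t-W).round(4).tolist())
op=[L(*p,.155)[:2] for p in [(532,185),(627,160),(606,65),(507,88)]]
print('open corners box',[((p-t)@R).round(4).tolist() for p in op])
print('open centre world',np.mean(op,0),'knob axis',R@[-.076,0]+t,'wing end',L(557,402,.14),((L(557,402,.14)[:2]-t)@R))
print('cap',L(42,376,.087))
for q in ['box_opening','glue_center']:
  for c in ['side','top']:
    print(q,[(np.round(d['position'],3).tolist(),round(d['score'],2)) for d in bot.find_in(c,q)][:2])
```

```text
yaw 0.22312254874012158 box [ 0.63965855 -0.08016863] res [[0.0, 0.0014], [0.0003, -0.0012], [0.0003, -0.002], [-0.0006, 0.0019]]
open corners box [[-0.0272, 0.0272], [-0.0258, -0.0275], [0.0288, -0.0288], [0.0289, 0.028]]
open centre world [ 0.64087874 -0.08016746] knob axis [ 0.56554249 -0.09698559] wing end [ 0.48708062 -0.07250305  0.14      ] [-0.1470995   0.04123737]
cap [0.50519523 0.22526346 0.087     ]
box_opening [([0.615, -0.025, 0.137], 0.77), ([0.516, -0.076, 0.133], 0.17)]
box_opening [([0.619, -0.081, 0.159], 0.64)]
glue_center [([0.508, 0.236, 0.057], 0.93)]
glue_center [([0.507, 0.222, 0.089], 0.72)]
```

Request:
apply_moves:
  claw: [0.07, 0.07, 0.07, 0.07, 0.07, 0.07, 0.07, 0.07, 0.07, 0.07, 0.07, 0.07, 0.07, 0.07, 0.07, 0.07, 0.07, 0.07, 0.07, 0.07]
  xyz:
    - [-0.024, -0.0154, 0.004]
    - [-0.024, -0.0154, 0.004]
    - [-0.024, -0.0154, 0.004]
    - [-0.024, -0.0154, 0.004]
    - [-0.024, -0.0154, 0.004]
    - [-0.024, -0.0154, 0.004]
    - [-0.024, -0.0154, 0.004]
    - [-0.024, -0.0154, 0.004]
    - [-0.024, -0.0154, 0.004]
    - [-0.024, -0.0154, 0.004]
    - [-0.024, -0.0154, 0.004]
    - [-0.024, -0.0154, 0.004]
    - [-0.024, -0.0154, 0.004]
    - [-0.024, -0.0154, 0.004]
    - [-0.024, -0.0154, 0.004]
    - [-0.024, -0.0154, 0.004]
    - [-0.024, -0.0154, 0.004]
    - [-0.024, -0.0154, 0.004]
    - [0, 0, 0]
    - [0, 0, 0]
  twist:
    - [0, 0, 0]
    - [0, 0, 0]
    - [0, 0, 0]
    - [0, 0, 0]
    - [0, 0, 0]
    - [0, 0, 0]
    - [0, 0, 0]
    - [0, 0, 0]
    - [0, 0, 0]
    - [0, 0, 0]
    - [0, 0, 0]
    - [0, 0, 0]
    - [0, 0, 0]
    - [0, 0, 0]
    - [0, 0, 0]
    - [0, 0, 0]
    - [0, 0, 0]
    - [0, 0, 0]
    - [0, 0, 0]
    - [0, 0, 0]

```text
clock: 3.35
position: [0.5069, 0.2249, 0.1592]
tool_rot: [-3.142, -0.0, 2.881]
force: [0.4, 0.5, 0.7]
grip_width: 0.0705
finger_force: 0.0
```

Request:
apply_moves:
  claw: [0.07, 0.07, 0.07, 0.07, 0.07, 0.07, 0.07, 0.0, 0.0, 0.0, 0.0, 0.0, 0.0, 0.0]
  xyz:
    - [0, 0, 0.018]
    - [0, 0, 0.018]
    - [0, 0, 0.018]
    - [0, 0, 0.018]
    - [0, 0, 0.018]
    - [0, 0, 0.018]
    - [0, 0, 0]
    - [0, 0, 0]
    - [0, 0, 0]
    - [0, 0, 0]
    - [0, 0, 0]
    - [0, 0, 0]
    - [0, 0, 0]
    - [0, 0, 0]
  twist:
    - [0, 0, 0]
    - [0, 0, 0]
    - [0, 0, 0]
    - [0, 0, 0]
    - [0, 0, 0]
    - [0, 0, 0]
    - [0, 0, 0]
    - [0, 0, 0]
    - [0, 0, 0]
    - [0, 0, 0]
    - [0, 0, 0]
    - [0, 0, 0]
    - [0, 0, 0]
    - [0, 0, 0]
  force: 35

```text
clock: 4.75
position: [0.5074, 0.2255, 0.0523]
tool_rot: [3.14, 0.001, 2.882]
force: [-1.0, 0.1, 7.9]
grip_width: 0.0248
finger_force: 33.9
```

Request:
apply_moves:
  claw: [0, 0, 0, 0, 0, 0, 0, 0, 0, 0, 0, 0, 0, 0, 0, 0, 0, 0, 0, 0]
  xyz:
    - [0, 0, -0.012]
    - [0, 0, -0.024]
    - [0, 0, -0.025]
    - [0, 0, -0.025]
    - [0, 0, -0.025]
    - [0, 0, -0.025]
    - [0, 0, -0.025]
    - [0, 0, -0.023]
    - [-0.0205, -0.0262, 0]
    - [-0.0205, -0.0262, 0]
    - [-0.0205, -0.0262, 0]
    - [-0.0205, -0.0262, 0]
    - [-0.0205, -0.0262, 0]
    - [-0.0205, -0.0262, 0]
    - [-0.0205, -0.0262, 0]
    - [-0.0205, -0.0262, 0]
    - [-0.0205, -0.0262, 0]
    - [-0.0205, -0.0262, 0]
    - [0, 0, 0]
    - [0, 0, 0]
  twist:
    - [0, 0, 0]
    - [0, 0, 0]
    - [0, 0, 0]
    - [0, 0, 0]
    - [0, 0, 0]
    - [0, 0, 0]
    - [0, 0, 0]
    - [0, 0, 0]
    - [0, 0, 0]
    - [0, 0, 0]
    - [0, 0, 0]
    - [0, 0, 0]
    - [0, 0, 0]
    - [0, 0, 0]
    - [0, 0, 0]
    - [0, 0, 0]
    - [0, 0, 0]
    - [0, 0, 0]
    - [0, 0, 0]
    - [0, 0, 0]

```text
clock: 6.75
position: [0.6375, -0.0813, 0.2359]
tool_rot: [3.141, 0.0, 2.88]
force: [0.8, -0.6, -0.6]
grip_width: 0.0252
finger_force: 34.5
```

Run:
```python
from h import *
s=bot.grab_frame('side');bt=cv2.resize(s['img'][140:290,230:430],None,fx=4,fy=4,interpolation=cv2.INTER_CUBIC)
p=bot.observe()['position'];
for z in (.155,p[2]-.052,p[2]):print(z,(proj(s,np.array([p[0],p[1],z]))-[230,140])*4)
cv2.imwrite('pics/s1.png',bt[:,:,::-1])
```

```text
0.155 [298.22088061 279.54748197]
0.18388596312143982 [298.58738902 239.44813815]
0.2358859631214398 [299.27291485 164.44539563]
```

View pics/s1.png

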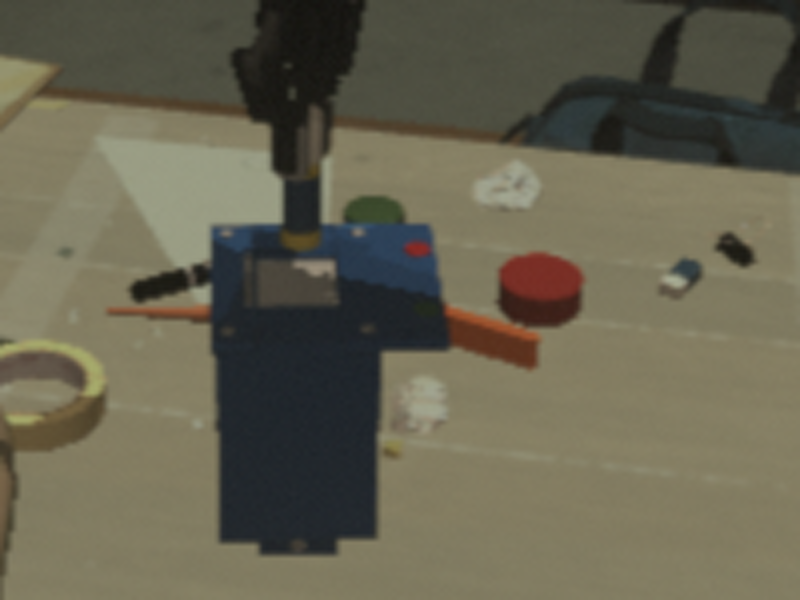

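The stick hangs over the opening: its base is at (300,240) and its axis meets the top at (298,279), while the opening's centre is near (292,280). That's aligned, so I'll push down.

Request:
apply_moves:
  claw: [0, 0, 0, 0, 0, 0, 0, 0, 0]
  xyz:
    - [0, 0, 0.009]
    - [0, 0, 0.009]
    - [0, 0, 0.009]
    - [0, 0, 0.009]
    - [0, 0, 0.009]
    - [0, 0, 0.009]
    - [0, 0, 0.009]
    - [0, 0, 0.009]
    - [0, 0, 0]
  twist:
    - [0, 0, 0]
    - [0, 0, 0]
    - [0, 0, 0]
    - [0, 0, 0]
    - [0, 0, 0]
    - [0, 0, 0]
    - [0, 0, 0]
    - [0, 0, 0]
    - [0, 0, 0]

```text
clock: 7.7
position: [0.637, -0.0807, 0.1618]
tool_rot: [-3.141, -0.002, 2.882]
force: [-0.3, 0.5, -0.2]
grip_width: 0.025
finger_force: 34.5
```

Now I'll release it.

Request:
apply_moves:
  claw: [0.05, 0.05, 0.05, 0.05, 0.05, 0.05, 0.05, 0.05, 0.05, 0.05]
  xyz:
    - [0, 0, 0]
    - [0, 0, 0]
    - [0, 0, 0]
    - [0, 0, 0]
    - [0, 0, 0]
    - [0, 0, 0]
    - [0, 0, -0.02]
    - [0, 0, -0.03]
    - [0, 0, -0.03]
    - [0, 0, 0]
  twist:
    - [0, 0, 0]
    - [0, 0, 0]
    - [0, 0, 0]
    - [0, 0, 0]
    - [0, 0, 0]
    - [0, 0, 0]
    - [0, 0, 0]
    - [0, 0, 0]
    - [0, 0, 0]
    - [0, 0, 0]

```text
clock: 8.7
position: [0.6393, -0.0811, 0.2473]
tool_rot: [3.14, 0.006, 2.882]
force: [0.8, 0.1, -0.3]
grip_width: 0.0502
finger_force: 0.0
```

Run:
```python
from h import *
s=bot.grab_frame('side');bt=cv2.resize(s['img'][140:290,230:430],None,fx=4,fy=4,interpolation=cv2.INTER_CUBIC)
cv2.imwrite('pics/s2.png',bt[:,:,::-1])
```

```text
(no output)
```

View pics/s2.png

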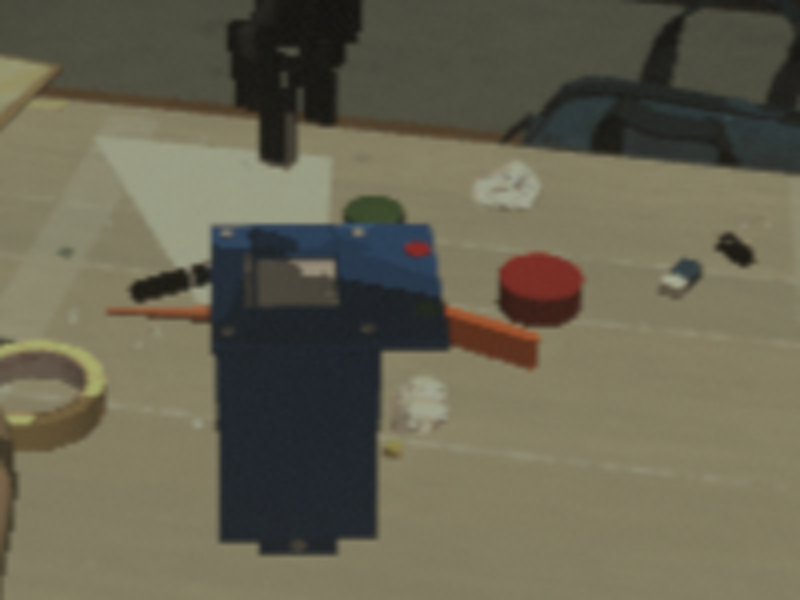

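The view shows the flap shut, no stick on top and the knob unmoved, so the stick is inside. Next, fingers closed, I'll go to the green side of the wing.

Request:
apply_moves:
  claw: [0, 0, 0, 0, 0, 0, 0, 0, 0, 0, 0, 0, 0, 0, 0]
  xyz:
    - [0.0228, 0.0033, 0]
    - [0.0228, 0.0033, 0]
    - [0.0228, 0.0033, 0]
    - [0.0228, 0.0033, 0]
    - [0.0228, 0.0033, 0]
    - [0.0228, 0.0033, 0]
    - [0, 0, 0]
    - [0, 0, 0.021]
    - [0, 0, 0.021]
    - [0, 0, 0.021]
    - [0, 0, 0.021]
    - [0, 0, 0.021]
    - [0, 0, 0.021]
    - [0, 0, 0]
    - [0, 0, 0]
  twist:
    - [0, 0, 0]
    - [0, 0, 0]
    - [0, 0, 0]
    - [0, 0, 0]
    - [0, 0, 0]
    - [0, 0, 0]
    - [0, 0, 0]
    - [0, 0, 0]
    - [0, 0, 0]
    - [0, 0, 0]
    - [0, 0, 0]
    - [0, 0, 0]
    - [0, 0, 0]
    - [0, 0, 0]
    - [0, 0, 0]

```text
clock: 10.25
position: [0.5106, -0.0267, 0.1173]
tool_rot: [-3.141, -0.001, 2.882]
force: [0.3, -0.2, 0.7]
grip_width: -0.0001
finger_force: 0.0
```

Run:
```python
from h import *
s=bot.grab_frame('side');t=bot.grab_frame('top')
a=cv2.resize(s['img'][180:280,280:380],None,fx=4,fy=4,interpolation=cv2.INTER_CUBIC)
b=cv2.resize(t['img'][205:305,290:390],None,fx=4,fy=4,interpolation=cv2.INTER_CUBIC)
cv2.imwrite('pics/s3.png',np.hstack([a,b])[:,:,::-1])
o=bot.observe();yaw=o['tool_rot'][2];p=o['position'];print(o['qpos'].__array__().round(2),p)
A=np.array([.5655,-.097]);pts=[]
for k in range(14):
    th=1.2*k/13;f=np.pi-.6+th+.223;u=np.array([np.cos(f),np.sin(f)]);n=np.array([-u[1],u[0]])
    pts.append(A+.075*u-.021*n)
pts=np.array([p[:2]]+pts);d=np.diff(pts,axis=0);X=np.array([np.cos(yaw),np.sin(yaw)]);Y=np.array([np.sin(yaw),-np.cos(yaw)])
print(np.c_[d@X,d@Y].round(4).tolist(),pts[-1])
```

```text
[-0.12  0.51  0.08  2.   -0.06  0.64  1.31] [ 0.51109471 -0.02655968  0.11811535]
[[0.0013, -0.0245], [0.0024, -0.0068], [0.0018, -0.007], [0.0011, -0.0071], [0.0005, -0.0072], [-0.0002, -0.0072], [-0.0008, -0.0071], [-0.0015, -0.007], [-0.0021, -0.0069], [-0.0028, -0.0066], [-0.0034, -0.0064], [-0.0039, -0.006], [-0.0045, -0.0056], [-0.005, -0.0052]] [ 0.49910117 -0.13770867]
```

View pics/s3.png

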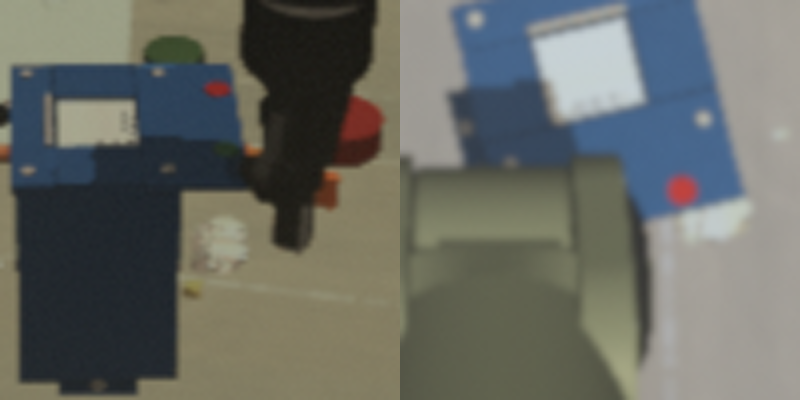

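In the left half (side view) the closed fingertip is at about (293,240), on the near (green) side of the wing, whose end shows at (330,190), and clear of the lip. Now I'll push along the arc.

Request:
apply_moves:
  claw: [0, 0, 0, 0, 0, 0, 0, 0, 0, 0, 0, 0, 0, 0, 0, 0, 0]
  xyz:
    - [0.0004, -0.008, -0.001]
    - [0.0004, -0.008, -0.001]
    - [0.0005, -0.0085, 0]
    - [0.0024, -0.0068, 0]
    - [0.0018, -0.007, 0]
    - [0.0011, -0.0071, 0]
    - [0.0005, -0.0072, 0]
    - [-0.0002, -0.0072, 0]
    - [-0.0008, -0.0071, 0]
    - [-0.0015, -0.007, 0]
    - [-0.0021, -0.0069, 0]
    - [-0.0028, -0.0066, 0]
    - [-0.0034, -0.0064, 0]
    - [-0.0039, -0.006, 0]
    - [-0.0045, -0.0056, 0]
    - [0, 0, 0]
    - [0, 0, 0]
  twist:
    - [0, 0, 0]
    - [0, 0, 0]
    - [0, 0, 0]
    - [0, 0, 0]
    - [0, 0, 0]
    - [0, 0, 0]
    - [0, 0, 0]
    - [0, 0, 0]
    - [0, 0, 0]
    - [0, 0, 0]
    - [0, 0, 0]
    - [0, 0, 0]
    - [0, 0, 0]
    - [0, 0, 0]
    - [0, 0, 0]
    - [0, 0, 0]
    - [0, 0, 0]

```text
clock: 12.05
position: [0.4952, -0.1316, 0.1192]
tool_rot: [-3.141, -0.0, 2.881]
force: [0.1, 0.2, -0.0]
grip_width: 0.0002
finger_force: 0.0
```

Request:
apply_moves:
  claw: [0, 0, 0, 0, 0]
  xyz:
    - [-0.0035, -0.0019, 0]
    - [-0.0035, -0.0019, 0]
    - [-0.0035, -0.0019, 0]
    - [0, 0, 0]
    - [0, 0, 0]
  twist:
    - [0, 0, 0]
    - [0, 0, 0]
    - [0, 0, 0]
    - [0, 0, 0]
    - [0, 0, 0]

```text
clock: 12.55
position: [0.5038, -0.1396, 0.1193]
tool_rot: [-3.142, -0.0, 2.882]
force: [-1.1, 0.7, -0.2]
grip_width: -0.0001
finger_force: 0.9
```

Run:
```python
from h import *
s=bot.grab_frame('side');t=bot.grab_frame('top')
a=cv2.resize(s['img'][180:280,280:380],None,fx=4,fy=4,interpolation=cv2.INTER_CUBIC)
b=cv2.resize(t['img'][205:305,310:410],None,fx=4,fy=4,interpolation=cv2.INTER_CUBIC)
A=np.array([.5655,-.097])
for th in (0,1.0,1.2):
    f=np.pi-.6+th+.223;q=A+.083*np.array([np.cos(f),np.sin(f)])
    print(th,q,*[((proj(x,np.array([*q,.14]))-o)*4) for x,o in((s,[280,180]),(t,[310,205]))])
cv2.imwrite('pics/s4.png',np.hstack([a,b])[:,:,::-1])
```

```text
0 [ 0.48832882 -0.06644498] [335.7825663  180.18075708] [ 84.59441424 338.36129299]
1.0 [ 0.49809307 -0.14542836] [332.91615242 109.53773105] [226.00840831 319.30795002]
1.2 [ 0.50905795 -0.1578547 ] [317.84017296  97.42552447] [247.88359406 299.36037437]
```

View pics/s4.png

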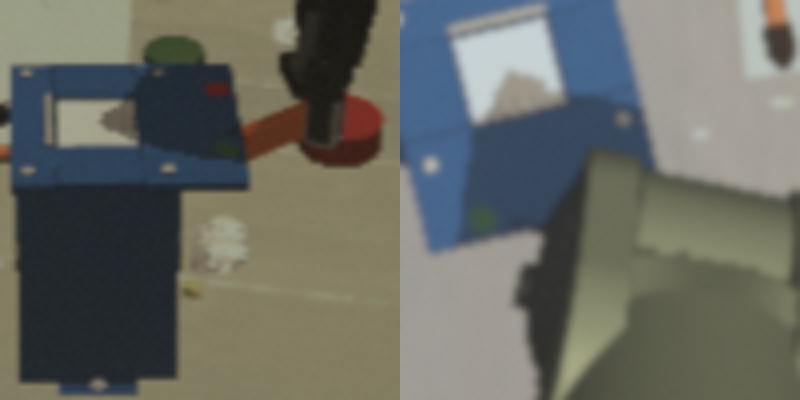

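The wing has swung: in the left view it runs from (245,145) to about (310,110) behind the fingers. It isn't shown to be at the stop yet, and the contact force is only about 1.3 N. I'll keep pushing.

Request:
apply_moves:
  claw: [0, 0, 0, 0]
  xyz:
    - [-0.0027, -0.0014, 0]
    - [-0.0027, -0.0014, 0]
    - [0, 0, 0]
    - [0, 0, 0]
  twist:
    - [0, 0, 0]
    - [0, 0, 0]
    - [0, 0, 0]
    - [0, 0, 0]

```text
clock: 13.05
position: [0.505, -0.141, 0.1186]
tool_rot: [3.14, -0.008, 2.883]
force: [-21.9, 18.9, 15.1]
grip_width: -0.0001
finger_force: 14.6
```

That's the stop: the force has risen to about 30 N. I'll back off, rise and check.

Request:
apply_moves:
  claw: [0, 0, 0, 0, 0, 0, 0, 0, 0, 0, 0, 0, 0, 0, 0, 0, 0]
  xyz:
    - [0.005, 0.0026, 0]
    - [0.01, 0.006, 0]
    - [0.012, 0.01, 0]
    - [0, 0, 0]
    - [0, 0, -0.02]
    - [0, 0, -0.03]
    - [0, 0, -0.03]
    - [0, 0, -0.03]
    - [0, 0.03, 0]
    - [0, 0.03, 0]
    - [0, 0.03, 0]
    - [0, 0.03, 0]
    - [0, 0.03, 0]
    - [0, 0.03, 0]
    - [0, 0.03, 0]
    - [0, 0, 0]
    - [0, 0, 0]
  twist:
    - [0, 0, 0]
    - [0, 0, 0]
    - [0, 0, 0]
    - [0, 0, 0]
    - [0, 0, 0]
    - [0, 0, 0]
    - [0, 0, 0]
    - [0, 0, 0]
    - [0, 0, 0]
    - [0, 0, 0]
    - [0, 0, 0]
    - [0, 0, 0]
    - [0, 0, 0]
    - [0, 0, 0]
    - [0, 0, 0]
    - [0, 0, 0]
    - [0, 0, 0]

```text
clock: 14.75
position: [0.5409, 0.0846, 0.2292]
tool_rot: [-3.141, 0.0, 2.883]
force: [-0.3, -0.4, -0.2]
grip_width: 0.0001
finger_force: 0.0
```

Run:
```python
from h import *
s=bot.grab_frame('side');t=bot.grab_frame('top')
a=cv2.resize(s['img'][180:280,280:380],None,fx=4,fy=4,interpolation=cv2.INTER_CUBIC)
b=cv2.resize(t['img'][205:305,310:410],None,fx=4,fy=4,interpolation=cv2.INTER_CUBIC)
cv2.imwrite('pics/s5.png',np.hstack([a,b])[:,:,::-1])
print(bot.observe()['position'])
for q in ('moss_jar','ochre_jar','tin'):
  print(q,[(np.round(d['position'],3).tolist(),round(d['score'],2)) for d in bot.find_in('top',q)][:1])
```

```text
[0.54082599 0.08331742 0.22934954]
moss_jar [([0.628, -0.348, 0.049], 0.76)]
ochre_jar [([0.664, 0.288, 0.051], 0.59)]
tin [([0.5, -0.318, 0.024], 0.73)]
```

View pics/s5.png

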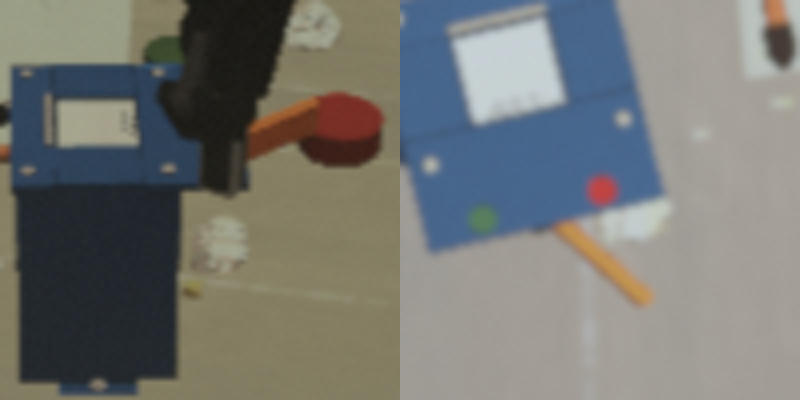

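The wing's end is at (247,300) in the right half (top view), which matches the 1.2 rad prediction of (248,299). The flap is shut and the jars and tin haven't moved, so I'll hand in.

```bash
python3 -c "
from workcell import bot
print(bot.job_done())"
```

```text
the job is handed in; nothing more can be done
None
```

The glue stick went in through the flap, which shut over it; the knob is at its locked stop, the jars and tin stayed put, and the job was handed in at about 15 s (the hand-in gave no verdict).

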